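Scrap the old brake pads, find the disc's tight spot and refit the guard

ROBOT

A 7-joint arm with a two-finger parallel gripper is mounted at the origin on a cart in front of the work surface, level with it; the furniture and walls round the work are solid. World frame = base frame: x ahead of the robot, y to its left, z up, the work surface at z = 0. Lengths are in m, angles in rad, forces in N, time in s.
With the tool pointing down it reaches from about 0.425 to 1.025 m from the base axis. Payload 9.4 kg.
Tool frame: the origin (TCP) lies at the very end of the fingers, on their centre line; the grasp point (between the pads) lies 19 mm behind it; z points along the fingers, y is the line along which they close (so a half turn about z gives the same grasp; the last joint's range is limited). The gripper opens to 85 mm and grips with 20 to 120 N. Pads are 22 mm wide; open, the fingers measure 114 mm over their backs; the gripper's body (76 mm by 85 mm) begins 54 mm behind the grasp point. The pads swing forward as they close: fully open they stand 13 mm farther back than shut.
Start: joints at [-1.209, 0.599, -0.003, 1.599, 0.002, 0.943, -0.08], TCP at [0.308, 0.656, 0.231] pointing down, gripper open.
Joint ranges: [-2.57, 2.57], [-0.35, 1.97], [-1.29, 1.29], [0.11, 2.56], [-1.05, 4.19], [0.11, 1.86], [-2.63, 2.63]. Speed limits (rad/s): [2.22, 2.22, 3.01, 3.01, 3.14, 3.14, 3.14].

INTERFACE

Orientations are given as a unit quaternion [w, x, y, z].
In Python, from station import bot gives the robot as it stands.
- The arm moves only by the shell command python3 -m creep 'ROWS' [FORCE]. ROWS is JSON, a list of rows, each a list of 7 numbers: the shift along the world's x, y, z in mm, then the turn, a rotation vector about the world's x, y, z in degrees, then the opening in per cent of the stroke, from 0 (shut) to 100 (fully open). In form: [[tx, ty, tz, ax, ay, az, hand], ...]. A call has 1 to 8 rows; each row shifts and turns the commanded pose from where the row before left it; what a row does not reach is not made up. A row lasts 1/8 s, in which the tool goes at most 62.5 mm and 10.7 degrees, less where a joint would pass 70% of its speed; a pose out of reach is approached as far as the arm can. A call with a gripper value outside its range is refused whole. The fingers move at their own pace and stop on an object; FORCE is the grip in N (left out, the last holds). Time passes only in rows, so rows that do not move let the fingers close. It gives the time, the measured TCP pose, the force, the opening and the grip force at its end, in the units of the state.
- bot.get_state(): the state, without advancing time (a new reading comes with each control period).
- bot.capture(name): name is "scene" or "side" or "wrist"; returns (picture, depth): 480x640x3 uint8, blue, green, red; 480x640 float32, m along the optical axis (not along the pixel's ray), 0 where there is no reading.
- bot.camera_params(name): a dict with "vfov" (degrees; the focal length in pixels is half the picture's height over the tangent of half this angle, whatever the lens; pixels are square), "cx", "cy" (the principal point, pixels), "R" (3x3) and "t" (3): a world point X has camera coordinates R X + t; the wrist camera has in their place "mount" (4x4, takes a point from camera to tool coordinates, whose origin is the TCP and whose axes are the flange's). Camera axes: x right, y down, z forward; pixel columns grow to the right and rows downward; lengths in m; the calibration is good to about 2 mm. A picture is of the moment at which its call begins: read the wrist's pose just before it. camera_params takes no time and is no camera call.
- bot.sign_off(): hands the job in; it is judged then, once.
The state is a dict: "t": time; "joint_positions": joint angles; "qd": joint speeds; "tau": joint torques, N m; "position": TCP position; "eef_rot": TCP orientation; "ft_force": force on the tool from outside, world axes, zero at the start; "moment": the same for the moment, N m; "grip_width": finger opening in m; "grip_force": force on a finger pad.
Only numpy, scipy, OpenCV 4.12 (cv2) and the standard library are available. Lean on these libraries where they do the work, as an engineer would, in place of code of your own. Each camera call takes 0.05 s, during which the arm holds its last target. There are 200 camera calls.

TASK

First gather the old brake pads lying on the bench into the scoop tray with the one already in it, tip the tray out into the red scrap bin so that every old pad ends in the bin, and set the empty tray down flat on the bench. Then turn the brake disc on its test stand by the red knob, feel for the place where it drags on the copper shoe, and leave the disc standing, let go, with the middle of the tight spot at the shoe. Last, lower the yellow guard plate over the stand's two pins until it lies flush, without turning the disc off its tight spot, and leave the other tools on the bench where they are.

Things in the scene. Friction and masses are not known exactly. Their poses are not given: they have to be found in the camera images.
- pad_a: old brake pad, 70 x 42 x 18 mm (dark steel back plate 70 x 42 x 6 mm, grey lining 60 x 38 mm on top), 0.07 kg; this one starts in the tray. Origin at the centre of its underside, x along its 70 mm length, z up.
- pad_b: old brake pad like pad_a, lying flat on the bench near its front edge, its length roughly pointing away from the robot; may be absent
- pad_c: old brake pad like pad_b; may be absent
- pad_d: old brake pad like pad_b; may be absent. Two or three of pad_b, pad_c, pad_d are present.
- tray: loose aluminium scoop tray, 140 (x) x 180 (y) mm, 0.25 kg; origin at the centre of its underside, z up. Floor 4 mm; side walls at y = +-88, 30 mm high; back wall at x = +68, 40 mm high; the front (x = -70) is open without a lip, so parts slide out there once the front is tipped 40 to 50 degrees down. Carry it level or a little front up. Stands on a 4 mm cardboard sheet.
- tray_grip (a point): middle of the tray's black upright grip on the back wall (x = 68, y = 0, z = 66 mm in the tray's frame; axes as the tray). The grip is 12 mm thick (x), 70 mm long (y), from 40 to 86 mm above the tray's underside. Pinch it along the tray's x.
- bin: red scrap bin, fixed, open on top, 200 mm (x) x 150 mm (y) outside, walls 4 mm, rim 80 mm high, standing on the 4 mm cardboard sheet. Origin at the centre of its underside, z up.
- stand: grey brake disc test stand, fixed on top of a blue tool chest (chest top 165 mm above the bench). Origin on the disc's axle, at the chest top; z up; x points from axle to copper shoe and pins. Two blue blocks, tops at z = 38 mm, at x = 112, y = +-55 mm, each carry an upright steel pin, 12 mm diameter with tapered tip, reaching z = 62 mm. The shoe's dark holder between them is 32 mm high.
- disc: steel brake disc, radius 88 mm, turns endlessly either way on the upright axle and stays where left. Origin on the axle 20 mm above the chest top; disc top at 32 mm, hub boss at 38 mm; its x points away from the knob. Light bearing: about 1 N at the knob. An unseen swelling of the rim, elsewhere at each start, makes a tight spot where it passes the shoe.
- knob_grip (a point): point to grip on the red knob, 66 mm above the chest top. The knob is an upright cylinder, 20 mm in diameter, from 39 to 83 mm above the chest top, 60 mm from the axle; it spins freely on its pin, so it can be led round the axle with the gripper's orientation fixed.
- axle (a point): point on the disc's axle (the centre of the knob's circle), 66 mm above the chest top; axes as the stand
- rub_shoe: copper shoe, 12 x 30 x 14 mm, sprung toward the disc; origin at the middle of its rubbing face, 90 mm from the axle, 26 mm above the chest top. As the 3 mm swelling passes it (about 0.3 rad either side of its middle), the pull needed at the knob rises to about 15 N at the middle and falls again. Feel it while the disc is moving: little of it remains once the gripper pauses.
- guard: yellow guard plate, loose, 50 (x) x 150 (y) x 8 mm, 0.25 kg, lying on the chest beside the stand; two through holes 16 mm in diameter at y = +-55 mm on its centre line. Origin at the centre of its underside, z up. Black upright grip in the middle, 18 mm thick (x), 50 mm long (y), from 8 to 46 mm above the underside: pinch it along x. Fits either way round.
- guard_seat (a point): where the guard's origin lies when flush on the blue blocks: midway between the pins, 38 mm above the chest top; axes as the stand (guard's x along the stand's x, either way)
- tape_roll: black roll of tape, 62 mm across, bystander
- spark_plug_0: used spark plug, 62 mm long, bystander
- spanner_13: combination spanner 176 mm long, bystander

How it is judged:
On the way, in this order (a step that is already met when the one before it is completed fails the run):
1. every old brake pad that is present lies in the tray, the tray level on the bench (x of pad_a in the frame of tray between -0.08 and 0.08 m and y of pad_a in the frame of tray between -0.09 and 0.09 m and z of pad_a in the frame of tray between -0.01 and 0.06 m and x of pad_b in the frame of tray between -0.08 and 0.08 m and y of pad_b in the frame of tray between -0.09 and 0.09 m and z of pad_b in the frame of tray between -0.01 and 0.06 m and x of pad_c in the frame of tray between -0.08 and 0.08 m and y of pad_c in the frame of tray between -0.09 and 0.09 m and z of pad_c in the frame of tray between -0.01 and 0.06 m and x of pad_d in the frame of tray between -0.08 and 0.08 m and y of pad_d in the frame of tray between -0.09 and 0.09 m and z of pad_d in the frame of tray between -0.01 and 0.06 m and angle between tray's own z axis and vertical below 0.08 rad and height (world z) of tray between -0.01 and 0.012 m), for 0.2 s.
2. the tray is tipped (more than 0.45 rad) and the pad that started in it has slid into the bin (angle between tray's own z axis and vertical above 0.45 rad and x of pad_a in the frame of bin between -0.098 and 0.098 m and y of pad_a in the frame of bin between -0.073 and 0.073 m and z of pad_a in the frame of bin between -0.01 and 0.075 m), for 0.1 s.
3. every pad is in the bin and the tray stands flat on the bench (x of pad_a in the frame of bin between -0.098 and 0.098 m and y of pad_a in the frame of bin between -0.073 and 0.073 m and z of pad_a in the frame of bin between -0.01 and 0.075 m and x of pad_b in the frame of bin between -0.098 and 0.098 m and y of pad_b in the frame of bin between -0.073 and 0.073 m and z of pad_b in the frame of bin between -0.01 and 0.075 m and x of pad_c in the frame of bin between -0.098 and 0.098 m and y of pad_c in the frame of bin between -0.073 and 0.073 m and z of pad_c in the frame of bin between -0.01 and 0.075 m and x of pad_d in the frame of bin between -0.098 and 0.098 m and y of pad_d in the frame of bin between -0.073 and 0.073 m and z of pad_d in the frame of bin between -0.01 and 0.075 m and angle between tray's own z axis and vertical below 0.08 rad and height (world z) of tray between -0.01 and 0.012 m), for 0.2 s.
4. the disc stands, let go, with its tight spot at the shoe (the shoe presses on it with more than 6.5 N) (contact force between rub_shoe and disc above 6.5 N and contact force between the fingers and disc below 0.1 N and angular speed of disc below 0.05 rad/s), for 0.5 s.
At the end, for the whole second after the job is handed in: All pads in the bin below its rim; tray flat on the bench (tilt under 0.08 rad); disc at rest with its tight spot at the shoe (shoe force over 6.5 N, within about 0.25 rad of the middle); guard flush on both pins (within 5 mm of its seat, under 2.5 mm high, tilt under 0.04 rad); all at rest (all of step 3 and all of step 4 and distance between guard and guard_seat below 0.005 m and angle between guard's own z axis and vertical below 0.04 rad and z of guard in the frame of guard_seat below 0.0025 m and linear speed of each of guard, tray below 0.02 m/s); the robot touches nothing.
It fails at once if the tape roll, the spark plug or the spanner is moved more than 40 mm (distance of any of tape_roll, spark_plug_0, spanner_13 from where it was at the start of the episode above 0.04 m).
Of pad_b, pad_c, pad_d only 2 to 3 are there at a start; the rules pass over those that are not, and their reading is None.
At some moment in a run one of pad_b, pad_c, pad_d may be knocked a few centimetres aside while the robot is not near it.
It also fails if it takes over 210 s, if anything falls off the work surface, if the arm or the gripper's body presses on something with over 40 N, if the wrist force passes 120 N, or if a joint passes its speed limit or range.

## Working session

There is one attempt and no reset: what is moved stays moved. The work goes in short steps, Python scripts to look and compute and a shell command to move; the robot and the scene stay as the last step left them, time stands still between calls to the robot, and variables do not carry over. Pictures are saved under pics/ and viewed, at most 14 in all, crops included, and the job is handed in when it is done.

```bash
ls; mkdir -p pics
cat > h.py <<'E'
import numpy as np, cv2
from scipy.spatial.transform import Rotation as R
from station import bot
def cam(n, st=None):
    p=bot.camera_params(n); f=240/np.tan(np.radians(p['vfov'])/2)
    if 'R' in p:
        Rm=np.array(p['R']); t=np.array(p['t']); return f,p['cx'],p['cy'],Rm.T,-Rm.T@t
    st=st or bot.get_state(); q=st['eef_rot']; Rw=R.from_quat([q[1],q[2],q[3],q[0]]).as_matrix()
    M=np.array(p['mount']); return f,p['cx'],p['cy'],Rw@M[:3,:3],Rw@M[:3,3]+np.array(st['position'])
def ray(c,u,v):
    f,cx,cy,A,o=c; return o,A@np.array([(u-cx)/f,(v-cy)/f,1.])
def onz(c,u,v,z):
    o,d=ray(c,u,v); return o+d*(z-o[2])/d[2]
def dep(c,u,v,D):
    o,d=ray(c,u,v); w=D[int(v)-2:int(v)+3,int(u)-2:int(u)+3]; return o+d*np.median(w[w>0])
def cloud(c,D):
    f,cx,cy,A,o=c; v,u=np.mgrid[:480,:640]
    return o+(np.stack([(u-cx)/f,(v-cy)/f,np.ones_like(D)],-1)*D[...,None])@A.T
def two(c1,p1,c2,p2):
    o1,d1=ray(c1,*p1); o2,d2=ray(c2,*p2)
    s=np.linalg.lstsq(np.c_[d1,-d2],o2-o1,rcond=None)[0]; a=o1+s[0]*d1; b=o2+s[1]*d2
    return (a+b)/2, np.linalg.norm(a-b)
E
python3 - <<'E'
from h import *
for n in ('scene','side'):
    p,d=bot.capture(n); cv2.imwrite(f'pics/{n}0.png',p); np.save(f'{n}0.npy',d)
    print(n,bot.camera_params(n),(d>0).mean())
print(bot.camera_params('wrist')); print(bot.get_state())
E
```

```text
pics
scene {'vfov': 45.341402692509256, 'cx': 321.63230838948726, 'cy': 245.18774511450349, 'R': array([[ 0.50200493, -0.86467937,  0.01790625],
       [-0.65036688, -0.39106785, -0.65122105],
       [ 0.57009996,  0.31527055, -0.75867682]]), 't': array([-0.37469598,  0.4783998 ,  0.93574155])} 0.996123046875
side {'vfov': 57.56400822459655, 'cx': 320.1977943197531, 'cy': 247.3195325635549, 'R': array([[-0.94012655, -0.3408146 ,  0.00273512],
       [-0.23467745,  0.64148922, -0.73035476],
       [ 0.24716102, -0.68726777, -0.68306255]]), 't': array([0.53503411, 0.28573031, 0.79507474])} 0.9958528645833333
{'vfov': 70.09458831412108, 'cx': 311.42996477973566, 'cy': 235.39792586461107, 'mount': array([[ 4.03499378e-04, -9.57832581e-01, -2.87326614e-01,
         7.44476083e-02],
       [ 9.99999662e-01,  1.80713771e-04,  8.01894753e-04,
        -6.39619531e-05],
       [-7.16157046e-04, -2.87326840e-01,  9.57832331e-01,
        -1.42451139e-01],
       [ 0.00000000e+00,  0.00000000e+00,  0.00000000e+00,
         1.00000000e+00]])}
{'t': 0.1, 'joint_positions': array([-1.20872227,  0.60006518, -0.00253812,  1.60003658,  0.00180705,
        0.94289213, -0.07974683]), 'qd': array([-0.00127284, -0.0010987 , -0.00143198, -0.00142102, -0.00041318,
        0.00121687, -0.0010069 ]), 'tau': array([ 5.36016465e-03, -7.77991462e+01,  1.56985335e+00, -2.58625370e+01,
        1.26457319e-02,  5.44507857e-03,  2.68108897e-05]), 'position': array([0.30784236, 0.65594328, 0.23049365]), 'eef_rot': array([-8.36440663e-05,  2.17576937e-01,  9.76042923e-01, -6.94610273e-04]), 'ft_force': array([ 0.5164244 ,  1.1877489 , -0.43108922]), 'moment': array([ 0.04140521,  0.00342897, -0.04988395]), 'grip_force': 0.0, 'grip_width': 0.08567777453713708}
```

View pics/scene0.png

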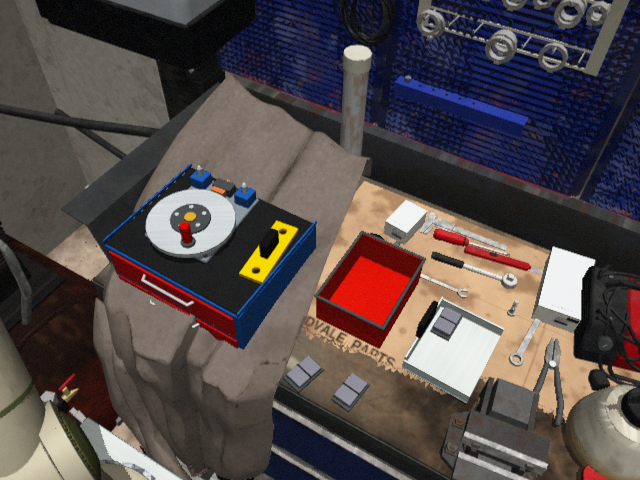

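View pics/side0.png

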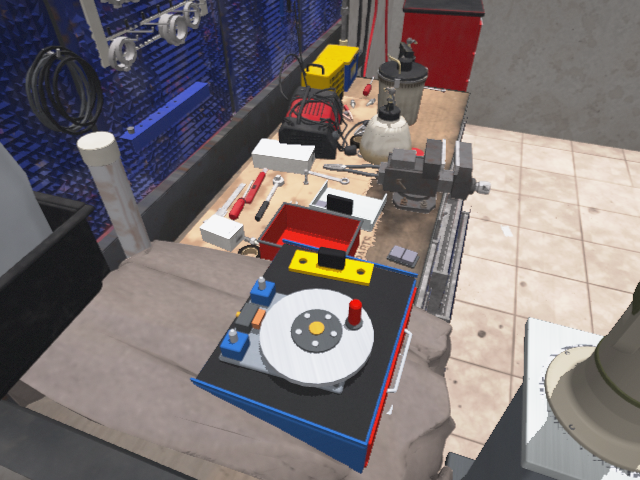

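The scene view shows the tray (450,350, grip at 430,318) holding one pad, the bin (370,285), loose pads at (304,372) and (350,390), and the chest with disc, knob (186,233) and guard (270,250). The side view shows the guard grip (331,258), knob (355,312), pins (262,285) and (234,338), and the tray grip (340,203).

Run:
```python
from h import *
np.set_printoptions(precision=3,suppress=True)
C={};P={};H={}
for n in('scene','side'):
    C[n]=cam(n);D=np.load(n+'0.npy');P[n]=cloud(C[n],D);H[n]=cv2.cvtColor(cv2.imread(f'pics/{n}0.png'),cv2.COLOR_BGR2HSV)
def blobs(n,name,m,amin=30):
    k,l,s,c=cv2.connectedComponentsWithStats(m.astype(np.uint8))
    for i in range(1,k):
        if s[i,4]>amin:
            X=P[n][l==i]; r=cv2.minAreaRect((X[:,:2]*1000).astype(np.float32))
            print(n,name,c[i].round(),s[i,4],'med',np.median(X,0),'rect',np.round(r[0]),np.round(r[1]),round(r[2]),'zmax',np.percentile(X[:,2],97),'zmin',np.percentile(X[:,2],3))
for n in H:
    h,s,v=[H[n][...,i].astype(int) for i in range(3)]; X=P[n]
    ok=(X[...,0]>0.2)&(X[...,0]<1.1)&(abs(X[...,1])<0.9)
    blobs(n,'yellow',(h>20)&(h<35)&(s>150)&(v>100)&ok)
    blobs(n,'red',((h<6)|(h>174))&(s>170)&(v>50)&ok&(X[...,2]>0))
    blobs(n,'redknob',((h<6)|(h>174))&(s>170)&(v>50)&ok&(X[...,2]>.21))
    blobs(n,'blue',(h>100)&(h<125)&(s>150)&ok&(X[...,2]>.19),20)
    blobs(n,'steelpin',(X[...,2]>.208)&(s<80)&ok&(X[...,2]<.25),8)
    blobs(n,'grey',(h>105)&(h<135)&(s>20)&(s<90)&(v>70)&ok&(X[...,2]<.05)&(X[...,2]>.008),60)
    blobs(n,'disc',(s<40)&(v>120)&ok&(X[...,2]>.185)&(X[...,2]<.21),800)
    blobs(n,'blackgripG',(v<50)&ok&(X[...,2]>.185)&(X[...,2]<.25),40)
    blobs(n,'blackgripT',(v<50)&ok&(X[...,2]>.045)&(X[...,2]<.1),40)
    blobs(n,'white',(s<40)&(v>140)&ok&(X[...,2]>-.02)&(X[...,2]<.03),800)
for u,v in [(304,372),(350,390),(447,321),(405,365),(470,397),(501,343),(432,303),(365,232),(425,262),(376,345),(317,290),(459,292),(512,308),(525,345)]: print((u,v),P['scene'][v,u])
```

```text
scene yellow [190. 216.] 63 med [0.516 0.17  0.206] rect [517. 169.] [19. 23.] 4 zmax 0.20888294652189632 zmin 0.20285729963045376
scene yellow [268. 254.] 1242 med [ 0.523 -0.002  0.172] rect [550.   8.] [163.  57.] 5 zmax 0.17532637673924784 zmin 0.1645796489728456
scene red [185. 232.] 195 med [0.46  0.13  0.234] rect [480. 148.] [64. 18.] 41 zmax 0.24880512109361855 zmin 0.20842777946164115
scene red [478. 249.] 792 med [ 0.899 -0.325  0.017] rect [ 899. -336.] [ 34. 228.] 3 zmax 0.03125979982954422 zmin 0.010541686489849869
scene red [371. 279.] 5135 med [ 0.698 -0.155  0.009] rect [ 658. -171.] [194. 146.] 0 zmax 0.08109729032608627 zmin 0.003857738023825843
scene red [175. 294.] 1802 med [0.39  0.112 0.132] rect [385. 134.] [305.  21.] 89 zmax 0.15183842642835946 zmin 0.09527519010035056
scene red [361. 320.] 1606 med [ 0.555 -0.197  0.041] rect [ 649. -173.] [202. 151.] 1 zmax 0.07365566415933783 zmin 0.009172211039252465
scene red [150. 293.] 215 med [0.393 0.205 0.074] rect [393. 195.] [192.   7.] 89 zmax 0.07819655731881635 zmin 0.07037382462187995
scene red [634. 311.] 49
[... 20119 characters left out ...]
72] rect [ 629. -306.] [12. 67.] 88 zmax 0.09013964876292446 zmin 0.050397419344309434
side white [354. 202.] 850 med [ 0.6   -0.412  0.008] rect [ 629. -414.] [174. 156.] 2 zmax 0.026649240298444697 zmin 0.00451258939449049
(304, 372) [ 0.426 -0.146  0.016]
(350, 390) [ 0.438 -0.241  0.018]
(447, 321) [ 0.676 -0.342  0.022]
(405, 365) [ 0.539 -0.31   0.02 ]
(470, 397) [ 0.553 -0.445 -0.002]
(501, 343) [ 0.7   -0.457 -0.001]
(432, 303) [ 0.653 -0.306  0.089]
(365, 232) [ 0.754 -0.104  0.088]
(425, 262) [ 0.813 -0.236  0.005]
(376, 345) [ 0.554 -0.239  0.013]
(317, 290) [ 0.619 -0.062  0.003]
(459, 292) [ 0.772 -0.335  0.007]
(512, 308) [ 0.774 -0.449  0.027]
(525, 345) [ 0.712 -0.501  0.011]
```

```bash
python3 -m creep '[[40,0,45,0,0,8.4,100],[40,-40,15,0,0,8.4,100],[30,-54,10,0,0,8.4,100],[20,-58,0,0,0,0,100],[20,-58,0,0,0,0,100],[10,-60,0,0,0,0,100],[0,-60,0,0,0,0,100],[0,-60,0,0,0,0,100]]'; python3 -m creep '[[0,-60,0,0,0,0,100],[0,-60,0,0,0,0,100],[0,-60,0,0,0,0,100],[0,-60,0,0,0,0,100],[0,-60,0,0,0,0,100],[-10,-60,-10,0,0,0,100],[-10,-56,-30,0,0,0,100],[0,-50,-30,0,0,0,100]]'
python3 - <<'E'
from h import *
s=bot.get_state(); print(s['position'],s['eef_rot'],s['t'])
p,d=bot.capture('wrist'); cv2.imwrite('pics/w1.png',p); np.save('w1.npy',d)
import pickle; pickle.dump(s,open('w1.pkl','wb'))
E
```

```text
t: 1.1
position: [0.4678, 0.2641, 0.301]
eef_rot: [-0.0, -0.0, 1.0, -0.0]
ft_force: [0.9, 0.7, 0.3]
grip_width: 0.0853
grip_force: 0.0
t: 2.1
position: [0.4474, -0.1999, 0.2317]
eef_rot: [0.0, -0.0, 1.0, -0.0]
ft_force: [1.2, -0.5, -0.5]
grip_width: 0.0851
grip_force: 0.0
[ 0.44743854 -0.19990974  0.23167662] [ 4.14703883e-04 -2.32411115e-04  9.99999873e-01 -1.69862842e-04] 2.1
```

View pics/w1.png

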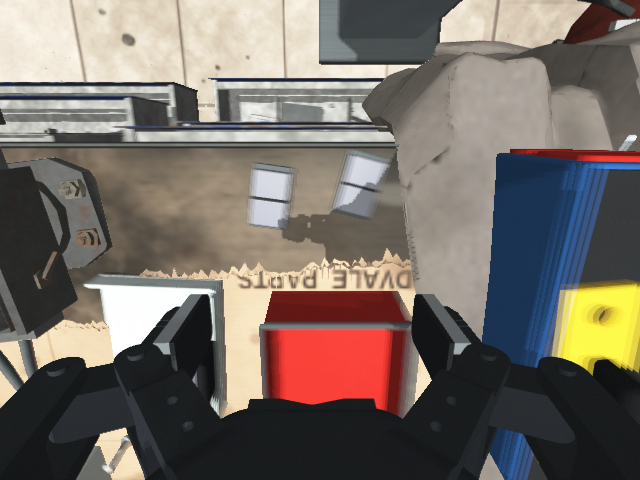

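The wrist view shows exactly two loose pads, at (272,196) and (361,185). The draped cloth lies just to the right of the second one.

```bash
cat > pads.py <<'E'
from h import *
def pads(n,st,p,d,zlo=.008,zhi=.032,box=(.36,.53,-.32,-.02)):
    c=cam(n,st); X=cloud(c,d)
    hsv=cv2.cvtColor(p,cv2.COLOR_BGR2HSV).astype(int); h,s,v=[hsv[...,i] for i in range(3)]
    m=(h>100)&(h<140)&(s>12)&(s<110)&(v>50)&(X[...,2]>zlo)&(X[...,2]<zhi)&(X[...,0]>box[0])&(X[...,0]<box[1])&(X[...,1]>box[2])&(X[...,1]<box[3])
    m=cv2.morphologyEx(m.astype(np.uint8),cv2.MORPH_CLOSE,np.ones((7,7)))
    for q in cv2.findContours(m,cv2.RETR_EXTERNAL,cv2.CHAIN_APPROX_NONE)[0]:
        if cv2.contourArea(q)<300: continue
        z=np.median(X[...,2][cv2.drawContours(np.zeros((480,640),np.uint8),[q],-1,1,-1)>0])
        w=np.array([onz(c,*a[0],z)[:2] for a in q])*1000
        r=cv2.minAreaRect(w.astype(np.float32)); print('pad px',q[:,0].mean(0).round(),'xy',np.round(r[0]),'size',np.round(r[1]),'ang',round(r[2],1),'z',round(z*1000,1))
E
python3 - <<'E'
from pads import *; import pickle
s=pickle.load(open('w1.pkl','rb')); p=cv2.imread('pics/w1.png'); d=np.load('w1.npy'); pads('wrist',s,p,d)
X=cloud(cam('wrist',s),d)
for v in (160,185,210): print(v,[tuple(np.round(X[v,u]*1000).astype(int)) for u in (330,361,385,392,398,404,415,430)])
p,d=bot.capture('scene'); pads('scene',None,p,d)
E
```

```text
pad px [271. 198.] xy [ 440. -242.] size [34. 60.] ang 82.1 z 17.7
pad px [361. 185.] xy [ 427. -146.] size [34. 60.] ang 74.6 z 17.8
160 [(np.int64(402), np.int64(-179), np.int64(-3)), (np.int64(400), np.int64(-149), np.int64(17)), (np.int64(401), np.int64(-122), np.int64(6)), (np.int64(401), np.int64(-113), np.int64(-1)), (np.int64(401), np.int64(-107), np.int64(3)), (np.int64(400), np.int64(-103), np.int64(11)), (np.int64(400), np.int64(-94), np.int64(18)), (np.int64(399), np.int64(-83), np.int64(31))]
185 [(np.int64(428), np.int64(-179), np.int64(-1)), (np.int64(425), np.int64(-148), np.int64(20)), (np.int64(428), np.int64(-119), np.int64(-1)), (np.int64(428), np.int64(-111), np.int64(-1)), (np.int64(428), np.int64(-104), np.int64(-2)), (np.int64(425), np.int64(-103), np.int64(18)), (np.int64(424), np.int64(-94), np.int64(27)), (np.int64(423), np.int64(-82), np.int64(36))]
210 [(np.int64(456), np.int64(-178), np.int64(0)), (np.int64(452), np.int64(-147), np.int64(18)), (np.int64(456), np.int64(-117), np.int64(-1)), (np.int64(456), np.int64(-109), np.int64(-1)), (np.int64(456), np.int64(-102), np.int64(-1)), (np.int64(451), np.int64(-102), np.int64(23)), (np.int64(449), np.int64(-94), np.int64(33)), (np.int64(446), np.int64(-82), np.int64(43))]
pad px [350. 390.] xy [ 439. -241.] size [39. 62.] ang 82.1 z 16.6
pad px [303. 372.] xy [ 426. -145.] size [39. 63.] ang 75.3 z 17.1
```

```bash
python3 -m creep '[[-10,26,-30,0,0,-7.5,61],[-10,25,-50,0,0,-7.5,61],[0,0,-55,0,0,0,61],[0,0,-45,0,0,0,61],[0,0,-25,0,0,0,61],[0,0,-20,0,0,0,61],[0,0,-3,0,0,0,61],[0,0,0,0,0,0,61]]' 60;  python3 -m creep '[[0,0,0,0,0,0,20],[0,0,0,0,0,0,20],[0,0,0,0,0,0,20],[0,0,0,0,0,0,20]]' 60
```

```text
t: 3.2
position: [0.4292, -0.1459, 0.0148]
eef_rot: [-0.003, 0.13, 0.992, 0.002]
ft_force: [-0.3, 0.5, 0.5]
grip_width: 0.0522
grip_force: 0.0
t: 3.7
position: [0.4293, -0.1462, 0.0159]
eef_rot: [-0.003, 0.13, 0.992, 0.002]
ft_force: [-0.1, 1.8, 6.6]
grip_width: 0.0341
grip_force: 59.0
```

```bash
python3 -m creep '[[0,0,25,0,0,0,20],[0,0,55,0,0,0,20],[10,-10,55,0,0,0,20],[35,-50,5,0,0,5,20],[35,-50,0,0,0,5,20],[35,-50,0,0,0,5,20],[30,-50,0,0,0,0,20],[15,-49,0,0,0,0,20]]'
python3 - <<'E'
from pads import *
s=bot.get_state(); print(s['position'],s['grip_width'])
p,d=bot.capture('scene'); pads('scene',None,p,d,.008,.032); pads('scene',None,p,d,.012,.036,(.53,.72,-.46,-.30))
p,d=bot.capture('wrist'); pads('wrist',s,p,d)
cv2.imwrite('pics/w2.png',p)
E
```

```text
t: 4.7
position: [0.5904, -0.4068, 0.1553]
eef_rot: [-0.003, -0.001, 1.0, 0.001]
ft_force: [0.7, 0.3, 0.0]
grip_width: 0.0332
grip_force: 59.7
[ 0.59038497 -0.40679188  0.15526215] 0.033184382880777255
pad px [350. 391.] xy [ 439. -241.] size [40. 63.] ang 83.4 z 16.8
pad px [448. 319.] xy [ 683. -343.] size [39. 73.] ang 86.9 z 24.7
pad px [545.  35.] xy [ 447. -236.] size [42. 50.] ang 82.8 z 18.8
```

View pics/w2.png

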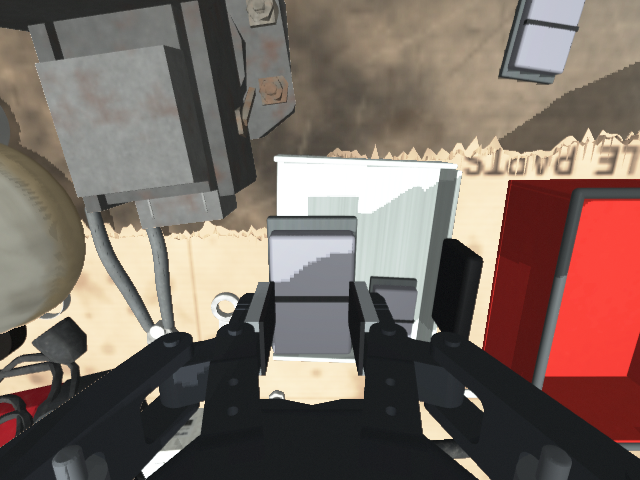

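The wrist view shows the held pad (310,285) over the open tray, with pad_a beside it at (393,300) and the other loose pad at (545,35).

```bash
python3 -m creep '[[0,0,-50,0,0,0,20],[0,0,-45,0,0,0,20],[0,0,-25,0,0,0,20],[0,0,-8,0,0,0,20],[0,0,0,0,0,0,20],[0,0,0,0,0,0,50],[0,0,0,0,0,0,50],[0,0,0,0,0,0,50]]'; python3 -m creep '[[0,0,40,0,0,0,60],[0,0,60,0,0,0,61],[-20,20,40,0,0,0,61],[-45,42,0,0,0,-4,61],[-45,42,0,0,0,-4,61],[-30,42,0,0,0,0,61],[-10,18,-30,0,0,0,61],[0,0,-40,0,0,0,61]]'
python3 - <<'E'
from pads import *
s=bot.get_state(); print(s['position'])
p,d=bot.capture('wrist'); pads('wrist',s,p,d)
p,d=bot.capture('scene'); pads('scene',None,p,d); pads('scene',None,p,d,.012,.036,(.53,.72,-.46,-.30))
E
```

```text
t: 5.8
position: [0.5895, -0.4057, 0.028]
eef_rot: [-0.003, -0.0, 1.0, 0.001]
ft_force: [-0.2, 0.1, -1.2]
grip_width: 0.0424
grip_force: 0.0
t: 6.8
position: [0.4393, -0.24, 0.0978]
eef_rot: [-0.002, 0.068, 0.998, 0.002]
ft_force: [2.0, -0.7, -0.8]
grip_width: 0.0519
grip_force: 0.0
[ 0.43934804 -0.24001068  0.09784027]
pad px [310. 243.] xy [ 438. -240.] size [37. 58.] ang 81.8 z 17.8
pad px [351. 390.] xy [ 440. -241.] size [38. 61.] ang 81.4 z 16.7
pad px [459. 369.] xy [ 583. -405.] size [39. 69.] ang 89.5 z 24.6
pad px [446. 323.] xy [ 671. -343.] size [39. 72.] ang 87.2 z 24.4
```

```bash
python3 -m creep '[[0,-1,-45,0,0,0,61],[0,0,-30,0,0,0,61],[0,0,-13,0,0,0,61],[0,0,0,0,0,0,61],[0,0,0,0,0,0,20],[0,0,0,0,0,0,20],[0,0,0,0,0,0,20],[0,0,0,0,0,0,20]]' 60;  python3 -m creep '[[0,0,25,0,0,0,20],[0,0,55,0,0,0,20],[20,-5,55,0,0,4,20],[50,-35,5,0,0,4,20],[50,-38,0,0,0,0,20],[50,-38,0,0,0,0,20],[46,-38,0,0,0,0,20],[16,-10,-25,0,0,0,20]]'
```

```text
t: 7.9
position: [0.4396, -0.2429, 0.0106]
eef_rot: [-0.002, 0.069, 0.998, 0.001]
ft_force: [-0.9, -0.2, 8.2]
grip_width: 0.0362
grip_force: 60.4
t: 8.9
position: [0.6737, -0.4093, 0.1268]
eef_rot: [-0.001, -0.0, 1.0, -0.001]
ft_force: [-0.9, 0.9, -1.4]
grip_width: 0.0357
grip_force: 60.4
```

```bash
python3 -m creep '[[-5,0,-45,0,0,0,20],[0,0,-35,0,0,0,20],[0,0,-17,0,0,0,20],[0,0,-6,0,0,0,20],[0,0,0,0,0,0,20],[0,0,0,0,0,0,50],[0,0,0,0,0,0,50],[0,0,0,0,0,0,50]]'; python3 -m creep '[[0,0,45,0,0,0,55],[0,0,60,0,0,0,55],[-15,30,50,0,0,0,55],[-20,40,10,0,0,0,55],[-10,30,0,0,0,0,55],[0,0,0,0,0,0,55]]'
python3 - <<'E'
from pads import *
s=bot.get_state(); print(s['position'])
p,d=bot.capture('wrist'); cv2.imwrite('pics/w3.png',p)
p,d=bot.capture('scene'); pads('scene',None,p,d); pads('scene',None,p,d,.012,.036,(.53,.72,-.46,-.30))
c1=cam('scene');c2=cam('side'); X=cloud(c1,d)
v=p.max(2); m=(v<60)&(X[...,2]>.07)&(X[...,2]<.1)&(X[...,0]>.57)&(X[...,0]<.68)&(X[...,1]>-.34)&(X[...,1]<-.28)
q=X[m]; print('grip',q.mean(0),cv2.minAreaRect((q[:,:2]*1000).astype(np.float32)),np.percentile(q[:,2],97))
p2,d2=bot.capture('side'); Y=cloud(c2,d2)
m=(p2.max(2)<60)&(Y[...,2]>.06)&(Y[...,2]<.1)&(Y[...,0]>.57)&(Y[...,0]<.68)&(Y[...,1]>-.34)&(Y[...,1]<-.28)
q=Y[m]; print('grip side',q.mean(0),cv2.minAreaRect((q[:,:2]*1000).astype(np.float32)),np.percentile(q[:,2],97))
E
```

```text
t: 9.9
position: [0.6659, -0.4063, 0.0218]
eef_rot: [-0.003, -0.0, 1.0, 0.001]
ft_force: [0.8, -0.2, -0.3]
grip_width: 0.0424
grip_force: 0.0
t: 10.65
position: [0.6207, -0.3032, 0.1868]
eef_rot: [-0.003, -0.002, 1.0, 0.002]
ft_force: [1.0, -0.4, 0.5]
grip_width: 0.047
grip_force: 0.0
[ 0.62068097 -0.30317548  0.18682677]
pad px [466. 356.] xy [ 622. -405.] size [ 39. 151.] ang 89.5 z 24.4
pad px [447. 322.] xy [ 672. -343.] size [40. 72.] ang 86.9 z 24.5
grip [ 0.62325718 -0.31004325  0.0859496 ] ((627.86083984375, -309.4114990234375), (11.359126091003418, 72.4906234741211), 87.37846374511719) 0.09187708091393403
grip side [ 0.62833239 -0.30491531  0.07796904] ((628.3001708984375, -306.521728515625), (13.031892776489258, 68.69325256347656), 86.36770629882812) 0.09125858385621545
```

View pics/w3.png

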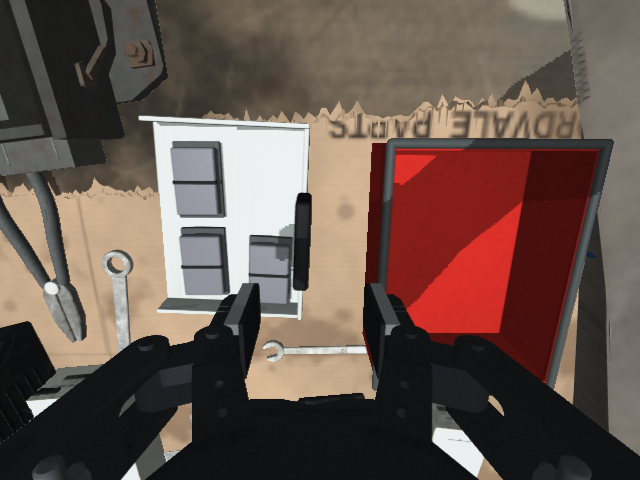

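All three pads lie in the tray: (195,178), (203,262) and (268,268). The grip (303,242) stands upright between the tray and the bin.

```bash
python3 -m creep '[[5,-3,-40,0,0,-3,50],[3,-2,-50,0,0,0,50],[0,0,-35,0,0,0,50],[0,0,-12,0,0,0,50],[0,0,0,0,0,0,50]]';python3 -m creep '[[0,0,0,0,0,0,0],[0,0,0,0,0,0,0],[0,0,0,0,0,0,0],[0,0,0,0,0,0,0],[0,0,0,0,0,0,0]]' 100
```

```text
t: 11.42
position: [0.6284, -0.3121, 0.0487]
eef_rot: [-0.004, 0.026, 1.0, 0.001]
ft_force: [0.3, 0.6, 1.0]
grip_width: 0.0429
grip_force: 0.0
t: 12.05
position: [0.6297, -0.3114, 0.0509]
eef_rot: [-0.002, 0.025, 1.0, 0.001]
ft_force: [-0.7, 1.5, 6.6]
grip_width: 0.0109
grip_force: 98.5
```

```bash
python3 -m creep '[[0,0,15,0,0,0,0],[0,0,35,-2,0,0,0],[0,0,45,-2,0,3,0],[0,0,45,0,0,0,0],[5,15,40,0,0,0,0],[5,35,15,0,0,0,0],[5,40,0,0,0,0,0],[0,0,0,0,0,0,0]]'
python3 - <<'E'
from h import *
p,d=bot.capture('scene'); cv2.imwrite('pics/s4.png',p)
E
```

```text
t: 13.05
position: [0.6443, -0.2158, 0.2444]
eef_rot: [-0.002, -0.003, 0.999, -0.032]
ft_force: [-1.3, -0.1, -4.7]
grip_width: 0.0106
grip_force: 98.3
```

View pics/s4.png

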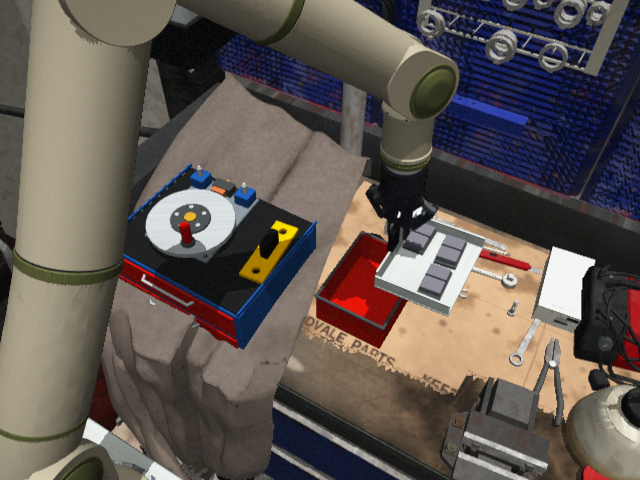

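The tray hangs level above the bin's right side with all three pads in it, around (435,255).

```bash
python3 -m creep '[[3,30,0,0,0,0,0],[3,45,0,0,0,0,0],[3,45,0,0,0,0,0],[2,30,2,0,0,0,0],[0,0,0,0,0,0,0]]'; python3 -m creep '[[0,4,0,10,0,0,0],[0,0,0,10.5,0,0,0],[0,0,0,10.5,0,0,0],[0,0,0,10.5,0,0,0],[0,0,0,9,0,0,0],[0,0,0,2,0,0,0],[0,0,0,0,0,0,0],[0,0,0,0,0,0,0]]'
python3 - <<'E'
from h import *
p,d=bot.capture('scene'); cv2.imwrite('pics/s5.png',p)
E
```

```text
t: 13.72
position: [0.6547, -0.0685, 0.2462]
eef_rot: [-0.002, -0.002, 0.999, -0.033]
ft_force: [0.5, -0.4, -4.1]
grip_width: 0.0109
grip_force: 98.4
t: 14.72
position: [0.655, -0.066, 0.2472]
eef_rot: [-0.001, -0.002, 0.912, 0.411]
ft_force: [0.2, 0.4, -2.0]
grip_width: 0.0111
grip_force: 99.9
```

View pics/s5.png

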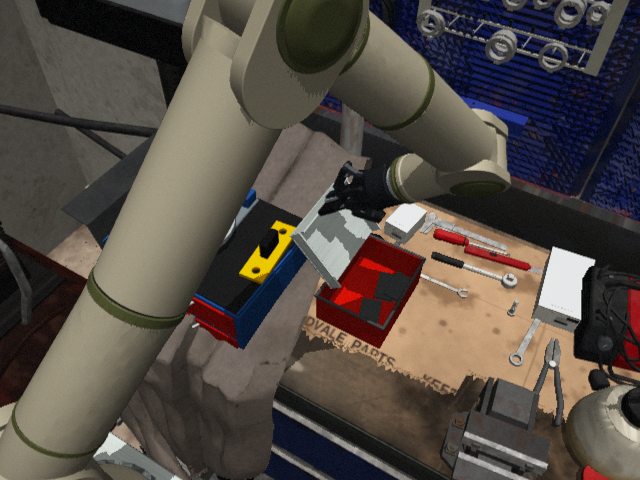

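The tilted tray is empty and the pads lie in the bin around (375,290).

```bash
python3 -m creep '[[0,0,10,-10,0,0,0],[0,-5,10,-10.5,0,0,0],[0,-20,0,-10.5,0,0,0],[0,-40,0,-10.5,0,0,0],[-5,-45,0,-7,0,0,0],[-5,-50,0,0,0,0,0],[-5,-50,0,0,0,0,0],[-5,-30,0,0,0,0,0]]'; python3 -m creep '[[-5,-5,-40,0,0,0,0],[0,0,-50,0,0,0,0],[0,0,-50,0,0,0,0],[0,0,-40,0,0,0,0],[0,0,-18,0,0,0,0],[0,0,-10,0,0,0,0],[0,0,0,0,0,0,0]]'
```

```text
t: 15.78
position: [0.6346, -0.3082, 0.2676]
eef_rot: [-0.001, -0.001, 1.0, 0.001]
ft_force: [1.0, -0.7, -2.4]
grip_width: 0.0105
grip_force: 99.9
t: 16.65
position: [0.6302, -0.3121, 0.0589]
eef_rot: [-0.001, -0.001, 1.0, 0.001]
ft_force: [-0.5, -0.2, -2.0]
grip_width: 0.0106
grip_force: 99.7
```

```bash
python3 -m creep '[[0,0,-4,0,0,0,0],[0,0,-3,0,0,0,0],[0,0,0,0,0,0,0]]'; python3 -m creep '[[0,0,0,0,0,0,50],[0,0,0,0,0,0,50],[0,0,0,0,0,0,50],[0,0,30,0,0,0,60],[0,0,50,0,0,0,60],[0,0,55,0,0,0,60],[-10,25,45,0,0,0,60],[-20,55,5,0,0,0,60]]'
python3 - <<'E'
from h import *
s=bot.get_state();print(s['position'])
p,d=bot.capture('wrist'); p2,d2=bot.capture('scene'); cv2.imwrite('pics/c6.png',np.hstack([cv2.resize(p,(400,300)),cv2.resize(p2,(400,300))]))
X=cloud(cam('scene'),d2); hsv=cv2.cvtColor(p2,cv2.COLOR_BGR2HSV)
m=(hsv[...,1]<40)&(hsv[...,2]>140)&(abs(X[...,0]-.628)<.07)&(abs(X[...,1]+.378)<.05)&(X[...,2]<.03)
A=np.c_[X[m][:,:2],np.ones(m.sum())]; k=np.linalg.lstsq(A,X[m][:,2],rcond=None)[0]; print('tray floor plane',k,A.mean(0)@k)
E
```

```text
t: 17.02
position: [0.6298, -0.3122, 0.0514]
eef_rot: [-0.002, -0.0, 1.0, 0.001]
ft_force: [0.5, 0.4, -2.5]
grip_width: 0.0109
grip_force: 99.9
t: 18.02
position: [0.6008, -0.2347, 0.2398]
eef_rot: [0.001, 0.001, 1.0, -0.0]
ft_force: [0.4, 1.3, -0.7]
grip_width: 0.0511
grip_force: 0.0
[ 0.60081608 -0.23466353  0.23980936]
tray floor plane [-2.48521316e-05  6.57562611e-04  7.24809170e-03] 0.006983572975928459
```

View pics/c6.png

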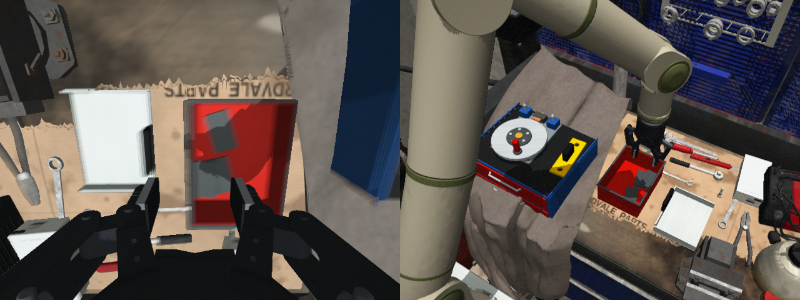

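The tray stands flat and empty (110,145 left half). Pads are in the bin at (215,130) and (208,182), and none lie outside.

```bash
python3 -m creep '[[-15,20,50,0,0,0,60],[-20,50,40,0,0,0,60],[-20,55,20,0,0,0,60],[-20,55,0,0,0,0,60],[-20,55,0,0,0,0,60],[-20,55,0,0,0,0,60],[-20,50,0,0,0,0,60],[-15,35,0,0,0,0,60]]'
python3 - <<'E'
from h import *
np.set_printoptions(precision=4,suppress=True)
s=bot.get_state();print(s['position'])
p,d=bot.capture('wrist'); cv2.imwrite('pics/w7.png',p); np.save('w7.npy',d)
import pickle; pickle.dump(s,open('w7.pkl','wb'))
c=cam('wrist',s); X=cloud(c,d); hsv=cv2.cvtColor(p,cv2.COLOR_BGR2HSV).astype(int); h,sa,v=[hsv[...,i] for i in range(3)]
red=((h<6)|(h>174))&(sa>150)&(X[...,2]>.235)&(X[...,2]<.26)
q=X[red]; print('knob',q.mean(0),cv2.minEnclosingCircle((q[:,:2]*1000).astype(np.float32)))
E
```

```text
t: 19.12
position: [0.4499, 0.1415, 0.3435]
eef_rot: [-0.002, -0.001, 1.0, 0.002]
ft_force: [0.4, -0.4, 0.7]
grip_width: 0.0513
grip_force: 0.0
[0.4499 0.1415 0.3435]
knob [0.4604 0.138  0.2455] ((462.91650390625, 136.878662109375), 9.643633842468262)
```

View pics/w7.png

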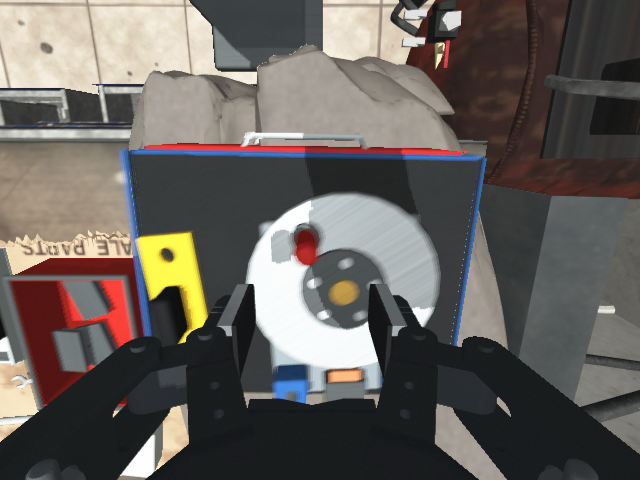

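Knob at (307,245), axle at (344,292), and the guard to the left at (172,285).

```bash
python3 -m creep '[[6,-3,-40,0,0,0,55],[6,-2,-50,0,0,0,55],[1,0,-30,0,0,0,55],[0,0,-11,0,0,0,55],[0,0,0,0,0,0,55]]'; python3 -m creep '[[0,0,0,0,0,0,0],[0,0,0,0,0,0,0],[0,0,0,0,0,0,0],[0,0,0,0,0,0,0]]' 50
python3 - <<'E'
from h import *; import pickle
s=pickle.load(open('w7.pkl','rb')); c=cam('wrist',s); p=cv2.imread('pics/w7.png'); d=np.load('w7.npy'); X=cloud(c,d)
h=cv2.cvtColor(p,cv2.COLOR_BGR2HSV).astype(int)
m=(h[...,0]>12)&(h[...,0]<30)&(h[...,1]>100)&(abs(X[...,0]-.515)<.02)&(abs(X[...,1]-.168)<.02)
q=X[m]; print('hub gold',q.mean(0),m.sum())
C=np.array([515,168.5]); r=60; P=lambda k:np.round(2*(C+r*np.array([np.cos(np.radians(211+10*k)),np.sin(np.radians(211+10*k))])))/2
print([list(map(float,P(k+1)-P(k))) for k in range(36)])
E
```

```text
t: 19.8
position: [0.4641, 0.1341, 0.2124]
eef_rot: [-0.002, -0.0, 1.0, 0.001]
ft_force: [0.5, -0.0, -0.4]
grip_width: 0.0469
grip_force: 0.0
t: 20.3
position: [0.4646, 0.1347, 0.2136]
eef_rot: [-0.001, -0.0, 1.0, 0.002]
ft_force: [-0.8, -0.3, 6.1]
grip_width: 0.0186
grip_force: 48.7
hub gold [0.51212957 0.17171739 0.2060253 ] 550
[[6.0, -8.5], [7.5, -7.0], [9.0, -6.0], [9.5, -4.0], [10.0, -3.0], [10.5, -0.5], [10.5, 1.0], [10.0, 3.0], [9.5, 4.5], [8.5, 6.0], [7.0, 7.5], [6.0, 9.0], [4.0, 9.5], [3.0, 10.0], [0.5, 10.5], [-1.0, 10.5], [-3.0, 10.0], [-4.5, 9.5], [-6.0, 8.5], [-7.5, 7.0], [-9.0, 6.0], [-9.5, 4.0], [-10.0, 3.0], [-10.5, 0.5], [-10.5, -1.0], [-10.0, -3.0], [-9.5, -4.5], [-8.5, -6.0], [-7.0, -7.5], [-6.0, -9.0], [-4.0, -9.5], [-3.0, -10.0], [-0.5, -10.5], [1.0, -10.5], [3.0, -10.0], [4.5, -9.5]]
```

```bash
F='t:|position|ft_'; (python3 -m creep '[[6,-8.5,0,0,0,0,0]]'; python3 -m creep '[[7.5,-7,0,0,0,0,0]]'; python3 -m creep '[[9,-6,0,0,0,0,0]]'; python3 -m creep '[[9.5,-4,0,0,0,0,0]]'; python3 -m creep '[[10,-3,0,0,0,0,0]]'; python3 -m creep '[[10.5,-0.5,0,0,0,0,0]]'; python3 -m creep '[[10.5,1,0,0,0,0,0]]'; python3 -m creep '[[10,3,0,0,0,0,0]]'; python3 -m creep '[[9.5,4.5,0,0,0,0,0]]') | grep -E 'posi|ft_' | paste - -
```

```text
position: [0.4706, 0.1271, 0.2137]	ft_force: [1.4, 4.2, 2.3]
position: [0.4788, 0.1198, 0.2136]	ft_force: [2.1, 4.8, 4.4]
position: [0.4883, 0.1141, 0.2137]	ft_force: [2.8, 7.6, 4.4]
position: [0.4979, 0.1104, 0.2137]	ft_force: [0.9, 9.4, 7.1]
position: [0.5078, 0.1084, 0.2136]	ft_force: [1.4, 14.1, 7.0]
position: [0.5178, 0.1081, 0.2136]	ft_force: [-2.4, 12.0, 8.6]
position: [0.5277, 0.1095, 0.2136]	ft_force: [-4.4, 13.6, 11.9]
position: [0.5372, 0.1125, 0.2136]	ft_force: [-6.4, 12.5, 13.6]
position: [0.5461, 0.1171, 0.2136]	ft_force: [-9.0, 11.4, 14.3]
```

```bash
(python3 -m creep '[[8,7,1,0,0,0,0]]'; python3 -m creep '[[6,8.5,0,0,0,0,0]]'; python3 -m creep '[[5.5,9,0,0,0,0,0]]'; python3 -m creep '[[3.5,9.5,0,0,0,0,0]]'; python3 -m creep '[[2.5,10,0,0,0,0,0]]'; python3 -m creep '[[0.5,10.5,0,0,0,0,0]]'; python3 -m creep '[[-1,10.5,0,0,0,0,0]]'; python3 -m creep '[[-3,10,0,0,0,0,0]]') | grep -E 'posi|ft_' | paste - -
```

```text
position: [0.5534, 0.1226, 0.2138]	ft_force: [-5.3, 3.3, -0.8]
position: [0.56, 0.1294, 0.2137]	ft_force: [-6.0, -4.4, 6.9]
position: [0.5651, 0.1364, 0.2137]	ft_force: [-7.1, -7.5, 9.2]
position: [0.5692, 0.1444, 0.2137]	ft_force: [-3.5, -12.0, 7.1]
position: [0.5725, 0.1538, 0.2137]	ft_force: [-1.0, -10.7, 3.9]
position: [0.5741, 0.1648, 0.2138]	ft_force: [3.1, -8.2, 0.4]
position: [0.5736, 0.1771, 0.2138]	ft_force: [2.8, -1.2, -0.9]
position: [0.5706, 0.1888, 0.2138]	ft_force: [5.2, -0.3, -1.6]
```

```bash
(python3 -m creep '[[3,-10,0,0,0,0,0]]'; python3 -m creep '[[1,-10.5,0,0,0,0,0]]'; python3 -m creep '[[-0.5,-10.5,0,0,0,0,0]]'; python3 -m creep '[[-2.5,-10,0,0,0,0,0]]'; python3 -m creep '[[-3.5,-9.5,0,0,0,0,0]]'; python3 -m creep '[[-5.5,-9,0,0,0,0,0]]'; python3 -m creep '[[-6,-8.5,0,0,0,0,0]]'; python3 -m creep '[[-8,-7,0,0,0,0,0]]') | grep -E 'posi|ft_' | paste - - | tee rev.txt
python3 - <<'E'
import re,numpy as np
a=np.array([[float(x) for x in re.findall(r'-?\d+\.\d+',l)] for l in open('rev.txt')])
C=np.array([.5145,.169]); r=a[:,:2]-C; f=np.arctan2(r[:,1],r[:,0])
for i in range(len(a)): print(round(np.degrees(f[i]),1), 'r',round(1e3*np.hypot(*r[i]),1),'tan',round(-np.sin(f[i])*a[i,3]+np.cos(f[i])*a[i,4],1))
E
```

```text
position: [0.5727, 0.1817, 0.2138]	ft_force: [3.7, 2.4, -1.4]
position: [0.5742, 0.1695, 0.2138]	ft_force: [3.1, 7.4, -2.0]
position: [0.5737, 0.1603, 0.2138]	ft_force: [3.9, 10.1, -2.8]
position: [0.5717, 0.1509, 0.2138]	ft_force: [5.9, 11.3, -4.5]
position: [0.5679, 0.1412, 0.2138]	ft_force: [2.3, 9.5, -2.5]
position: [0.5618, 0.1315, 0.2137]	ft_force: [1.5, 7.1, 0.5]
position: [0.5539, 0.1229, 0.2137]	ft_force: [-7.7, 9.6, 8.4]
position: [0.5452, 0.1165, 0.2137]	ft_force: [-7.1, 13.7, 6.7]
12.3 r 59.6 tan 1.6
0.5 r 59.7 tan 7.4
-8.4 r 59.8 tan 10.6
-17.6 r 60.0 tan 12.6
-27.5 r 60.2 tan 9.5
-38.4 r 60.4 tan 6.5
-49.5 r 60.6 tan 0.4
-59.7 r 60.8 tan 0.8
```

```bash
python3 -m creep '[[8,6.5,0,0,0,0,0],[7.5,7.5,0,0,0,0,0],[6,8.5,0,0,0,0,0],[4,9,0,0,0,0,0],[0,0,0,0,0,0,0],[0,0,0,0,0,0,0]]' | grep -E 'posi|ft_'
```

```text
position: [0.5697, 0.1449, 0.2136]
ft_force: [-9.5, 0.2, 9.7]
```

```bash
python3 -m creep '[[0,3,0.5,0,0,0,0],[0,0,0,0,0,0,0]]' | grep -E 'posi|ft_'; python3 -m creep '[[0,0,0,0,0,0,50],[0,0,0,0,0,0,50],[0,0,0,0,0,0,50],[0,0,0,0,0,0,50]]' | grep -E 'posi|ft_|wid';python3 -m creep '[[0,0,40,0,0,0,50],[0,0,50,0,0,0,50],[-10,-20,30,0,0,0,50],[-30,-50,0,0,0,0,50],[-30,-50,0,0,0,0,50],[-20,-10,0,0,0,0,50],[0,0,0,0,0,0,50]]' | grep -E 't:|posi'
python3 - <<'E'
from h import *; import pickle
np.set_printoptions(precision=4,suppress=True)
s=bot.get_state(); p,d=bot.capture('wrist'); cv2.imwrite('pics/w8.png',p); np.save('w8.npy',d); pickle.dump(s,open('w8.pkl','wb'))
for n in('wrist','side','scene'):
    if n!='wrist': p,d=bot.capture(n)
    c=cam(n,s if n=='wrist' else None); X=cloud(c,d); h=cv2.cvtColor(p,cv2.COLOR_BGR2HSV).astype(int)
    near=(X[...,0]>.4)&(X[...,0]<.66)&(X[...,1]>-.06)&(X[...,1]<.3)
    m=((h[...,0]<6)|(h[...,0]>174))&(h[...,1]>150)&(X[...,2]>.22)&(X[...,2]<.26)&near
    if m.any():
        (a,b),r=cv2.minEnclosingCircle((X[m][:,:2]*1000).astype(np.float32)); print(n,'knob',a,b,r,'phi',np.degrees(np.arctan2(b-169,a-514.5)))
    m=(h[...,2]<70)&(h[...,1]<90)&(X[...,2]>.19)&(X[...,2]<.22)&near&(X[...,1]<.06)
    if m.any(): print(n,'guard grip',[np.round(x,1) for x in cv2.minAreaRect((X[m][:,:2]*1000).astype(np.float32))],np.percentile(X[m][:,2],97))
    m=(h[...,0]>20)&(h[...,0]<35)&(h[...,1]>140)&(X[...,2]>.16)&(X[...,2]<.185)&near&(X[...,1]<.06)
    if m.any(): print(n,'guard',[np.round(x,1) for x in cv2.minAreaRect((X[m][:,:2]*1000).astype(np.float32))],np.median(X[m][:,2]))
E
```

```text
position: [0.5699, 0.1457, 0.2137]
ft_force: [-7.2, -6.7, 6.1]
position: [0.5721, 0.1486, 0.2139]
ft_force: [-0.5, -0.5, 0.0]
grip_width: 0.043
t: 25.8
position: [0.481, 0.0175, 0.3343]
eef_rot: [-0.002, 0.001, 1.0, 0.002]
wrist knob 566.3071899414062 143.92849731445312 8.996718406677246 phi -25.82413511588243
wrist guard grip [array([543.6,   5.5]), array([48.5, 16.9]), np.float64(5.2)] 0.2118731321086335
wrist guard [array([548.3,   4.8]), array([157. ,  52.4]), np.float64(5.3)] 0.17275839100410004
side knob 569.4109497070312 147.66456604003906 9.806699752807617 phi -21.233442010218877
side guard grip [array([545.8,   6.2]), array([48.4, 19. ]), np.float64(6.3)] 0.2119904882652397
side guard [array([548.9,  -0.2]), array([154.7,  63. ]), np.float64(5.2)] 0.17255434814359483
scene knob 565.0767822265625 146.7530517578125 8.369256973266602 phi -23.74300617157499
scene guard grip [array([543. ,   3.9]), array([50.8, 18.6]), np.float64(7.4)] 0.21239383325140365
scene guard [array([550.9,   8.2]), array([165.2,  58.5]), np.float64(5.3)] 0.17178248389238127
```

View pics/w8.png

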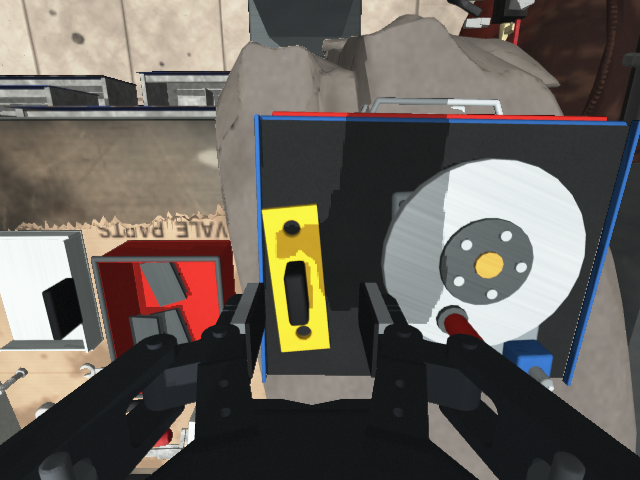

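The guard lies at (297,277) with holes at (291,228) and (303,332). The knob (450,318) now sits near the shoe side.

```bash
python3 -m creep '[[25,30,10,0,0,0,50],[40,45,10,0,0,0,50],[45,45,5,0,0,0,50],[35,30,0,0,0,0,50],[15,7,0,0,0,0,50],[0,0,0,0,0,0,50],[0,0,0,0,0,0,50]]' | grep -E 't:|posi'
python3 - <<'E'
from h import *; import pickle
s=bot.get_state(); p,d=bot.capture('wrist'); np.save('w9.npy',d); pickle.dump(s,open('w9.pkl','wb')); cv2.imwrite('pics/w9.png',p)
p2,_=bot.capture('scene'); p3,_=bot.capture('side')
cv2.imwrite('pics/sc9.png',p2); cv2.imwrite('pics/si9.png',p3)
a=cv2.resize(p[150:350,160:460],(600,400),interpolation=cv2.INTER_CUBIC)
b=cv2.resize(p2[145:215,170:275],(300,200),interpolation=cv2.INTER_CUBIC); e=cv2.resize(p3[255:360,200:305],(200,200),interpolation=cv2.INTER_CUBIC)
o=np.zeros((600,600,3),np.uint8); o[:400]=a; o[400:,:300]=b; o[400:,300:500]=e; cv2.imwrite('pics/c9.png',o)
E
```

```text
t: 26.82
position: [0.6406, 0.1743, 0.3583]
eef_rot: [-0.002, -0.0, 1.0, 0.001]
```

View pics/c9.png

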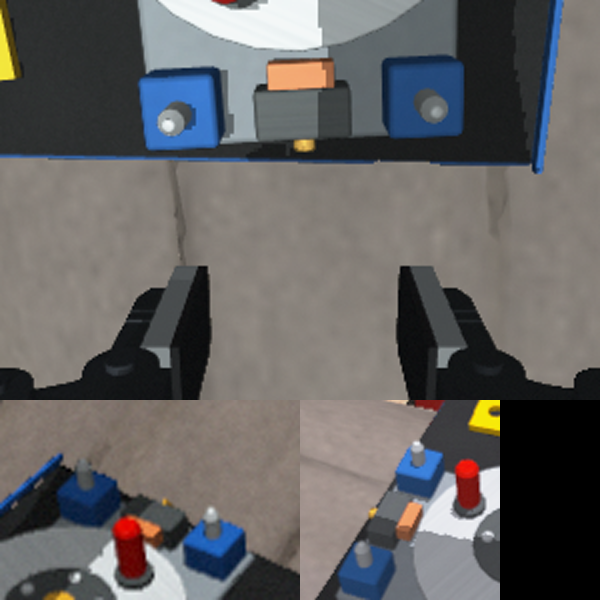

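Pin tips: wrist (245,212) and (378,205), scene (199,166) and (244,183), side (233,330) and (261,278). The guard holes show in the w8 view.

Run:
```python
from h import *; import pickle
np.set_printoptions(precision=4,suppress=True)
s9=pickle.load(open('w9.pkl','rb')); cw=cam('wrist',s9); cs=cam('scene'); cd=cam('side')
for nm,w,a,b in (('+y',(378,205),(198.7,166),(232.6,329.6)),('-y',(245,212),(243.9,182.8),(261.4,277.6))):
    print(nm,'wrist z.227',onz(cw,*w,.227),'sc+si',two(cs,a,cd,b),'w+sc',two(cw,w,cs,a),'w+si',two(cw,w,cd,b))
# block tops: blue plane in wrist view
d=np.load('w9.npy'); p=cv2.imread('pics/w9.png'); X=cloud(cw,d); h=cv2.cvtColor(p,cv2.COLOR_BGR2HSV).astype(int)
m=(h[...,0]>100)&(h[...,0]<125)&(h[...,1]>130)&(X[...,2]>.197)&(X[...,2]<.21)&(X[...,1]>.06)&(X[...,1]<.28)
k,l,st,ce=cv2.connectedComponentsWithStats(m.astype(np.uint8))
for i in range(1,k):
    if st[i,4]>200: print('block',[np.round(x,1) for x in cv2.minAreaRect((X[l==i][:,:2]*1000).astype(np.float32))],np.median(X[l==i][:,2]))
# guard yellow + grip top via ray on planes in w8
s8=pickle.load(open('w8.pkl','rb')); c8=cam('wrist',s8)
for n in ((291,228),(303,332)): print('hole',onz(c8,*n,.173))
```

```text
+y wrist z.227 [0.6221 0.2295 0.227 ] sc+si (array([0.6232, 0.228 , 0.227 ]), np.float64(0.0004305551781613442)) w+sc (array([0.6228, 0.2288, 0.227 ]), np.float64(0.00203932683987561)) w+si (array([0.6219, 0.2292, 0.2289]), np.float64(0.0004082204600223358))
-y wrist z.227 [0.6279 0.1209 0.227 ] sc+si (array([0.6296, 0.119 , 0.2267]), np.float64(0.001923070273616882)) w+sc (array([0.6294, 0.1199, 0.2265]), np.float64(0.00305739386796588)) w+si (array([0.6276, 0.1212, 0.2286]), np.float64(7.099240042549597e-06))
block [array([622.4, 229.4]), array([33.7, 33.7]), np.float64(3.3)] 0.20268817066521622
block [array([628.4, 119.9]), array([34.1, 34.3]), np.float64(3.2)] 0.20254670788742124
hole [0.4902 0.     0.173 ]
hole [0.5992 0.0102 0.173 ]
```

```bash
python3 -m creep '[[-20,-35,0,0,0,2.5,50],[-30,-50,0,0,0,2.9,50],[-30,-50,-10,0,0,0,50],[-14,-30,-30,0,0,0,50],[-2,-3,-45,0,0,0,50],[0,0,-45,0,0,0,50],[0,0,-30,0,0,0,50],[0,0,0,0,0,0,50]]' | grep -E 't:|posi|ft'
```

```text
t: 27.98
position: [0.5437, 0.0062, 0.1976]
eef_rot: [-0.004, -0.047, 0.999, 0.001]
ft_force: [-0.5, -1.3, 0.1]
```

```bash
python3 -m creep '[[1,0,-12,0,0,0,50],[0,0,-3,0,0,0,50],[0,0,0,0,0,0,50]]' | grep -E 't:|posi|ft';python3 -m creep '[[0,0,0,0,0,0,0],[0,0,0,0,0,0,0],[0,0,0,0,0,0,0],[0,0,0,0,0,0,0]]' 80; python3 -m creep '[[0,0,15,0,0,0,0],[0,0,40,0,0,0,0],[0,0,50,0,0,0,0],[0,0,30,0,0,0,0],[0,0,0,0,0,0,0]]'
```

```text
t: 28.35
position: [0.5463, 0.0065, 0.1842]
eef_rot: [-0.002, -0.048, 0.999, 0.001]
ft_force: [0.1, 0.3, -0.8]
t: 28.85
position: [0.5464, 0.0064, 0.1845]
eef_rot: [-0.001, -0.047, 0.999, 0.001]
ft_force: [-1.3, -0.9, 5.3]
grip_width: 0.017
grip_force: 78.9
t: 29.48
position: [0.5469, 0.0064, 0.3215]
eef_rot: [0.0, -0.047, 0.999, 0.002]
ft_force: [0.5, 0.3, -4.0]
grip_width: 0.0171
grip_force: 78.6
```

```bash
python3 -m creep '[[6,12,0,0,0,9,0],[9,20,0,0,0,10,0],[9,20,0,0,0,10,0],[9,20,0,0,0,10,0],[9,20,0,0,0,10,0],[9,20,0,0,0,10,0],[9,20,0,0,0,10,0],[9,20,0,0,0,10,0]]' | grep -E 't:|posi|eef';python3 -m creep '[[7,14,0,0,0,8.8,0],[3,4,0,0,0,0,0],[0,0,0,0,0,0,0],[0,0,0,0,0,0,0]]' | grep -E 't:|posi|eef'
python3 - <<'E'
from h import *; import pickle
s=bot.get_state(); q=s['eef_rot']; Rw=R.from_quat([q[1],q[2],q[3],q[0]]).as_matrix(); print('tool y angle',np.degrees(np.arctan2(Rw[1,1],Rw[0,1])),Rw[:,2])
p,d=bot.capture('wrist'); cv2.imwrite('pics/w10.png',p); np.save('w10.npy',d); pickle.dump(s,open('w10.pkl','wb'))
p2,d2=bot.capture('scene'); cv2.imwrite('pics/s10.png',p2); cv2.imwrite('pics/c10.png',np.vstack([cv2.resize(p,(400,300)),cv2.resize(p2[130:280,120:320],(400,300))]))
for n,pp,dd in(('wrist',p,d),('scene',p2,d2)):
    X=cloud(cam(n,s if n=='wrist' else None),dd); h=cv2.cvtColor(pp,cv2.COLOR_BGR2HSV).astype(int)
    m=(h[...,0]>20)&(h[...,0]<35)&(h[...,1]>140)&(X[...,2]>.28)&(X[...,2]<.335)&(abs(X[...,0]-.62)<.08)
    print(n,m.sum(),[np.round(x,1) for x in cv2.minAreaRect((X[m][:,:2]*1000).astype(np.float32))] if m.any() else '', X[m].mean(0))
E
```

```text
t: 30.48
position: [0.6142, 0.1597, 0.3166]
eef_rot: [-0.004, -0.674, 0.739, -0.0]
t: 30.98
position: [0.6242, 0.1742, 0.3176]
eef_rot: [0.004, 0.722, -0.692, 0.001]
tool y angle -177.58324570853097 [-0.00461752 -0.00706106 -0.99996441]
wrist 15888 [array([623. , 172.2]), array([ 50.2, 145.6]), np.float64(2.6)] [0.62448873 0.14085584 0.30603003]
scene 1114 [array([622.6, 174.6]), array([ 54.6, 153.1]), np.float64(3.2)] [0.61781608 0.16720422 0.30544188]
```

View pics/c10.png

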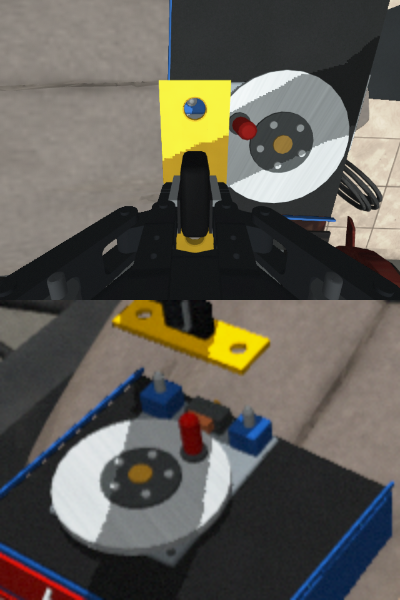

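The guard hangs along the stand's y, with a pin visible through the hole at about (312,173) in the full wrist image. The disc and knob are undisturbed below it.

```bash
python3 -m creep '[[1.5,2,-20,0,0,0.8,0],[0,0,-25,0,0,0,0],[0,0,-15,0,0,0,0],[0,0,0,0,0,0,0],[0,0,0,0,0,0,0]]' | grep -E 't:|posi|eef|ft'
python3 - <<'E'
from h import *
np.set_printoptions(precision=4,suppress=True)
s=bot.get_state(); q=s['eef_rot']; Rw=R.from_quat([q[1],q[2],q[3],q[0]]).as_matrix(); print('tool y',np.degrees(np.arctan2(Rw[1,1],Rw[0,1]))%180,Rw[:,2])
p,d=bot.capture('wrist'); cv2.imwrite('pics/w11.png',p); c=cam('wrist',s)
X=cloud(c,d); h=cv2.cvtColor(p,cv2.COLOR_BGR2HSV).astype(int)
y=((h[...,0]>20)&(h[...,0]<35)&(h[...,1]>140)).astype(np.uint8); zt=np.median(X[...,2][y>0]); print('ztop',zt)
cs,hi=cv2.findContours(y,cv2.RETR_CCOMP,cv2.CHAIN_APPROX_NONE)
for q,hh in zip(cs,hi[0]):
    if hh[3]>=0 and 150<cv2.contourArea(q)<6000:
        e=cv2.fitEllipse(q); print('hole px',e[0],e[1],onz(c,*e[0],zt))
p2,_=bot.capture('side'); u,v=180,200
crop=cv2.resize(p[60:260,200:420],(440,400)); cr2=cv2.resize(p2[220:370,180:345],(440,400)); cv2.imwrite('pics/c11.png',np.hstack([crop,cr2])[:, :800])
E
```

```text
t: 31.7
position: [0.6262, 0.1777, 0.2587]
eef_rot: [0.003, 0.728, -0.686, 0.0]
ft_force: [-0.7, 0.7, -2.7]
tool y 3.4029659233789005 [-0.0032 -0.0045 -1.    ]
ztop 0.2469944461555843
hole px (311.34124755859375, 172.9672088623047) (34.40127182006836, 35.7104606628418) [0.6284 0.1223 0.247 ]
```

View pics/c11.png

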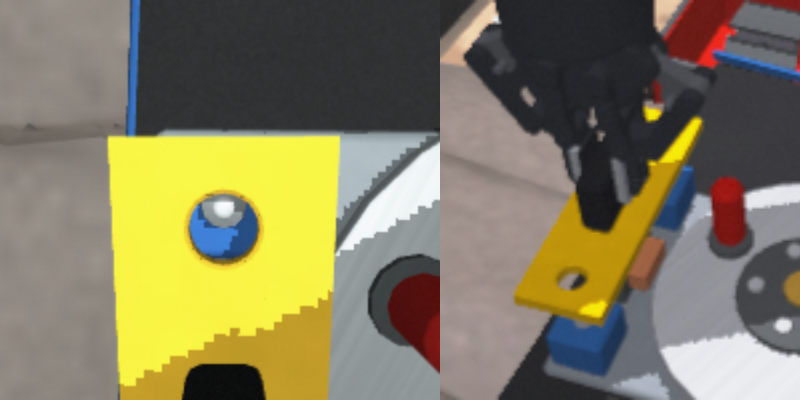

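The crop shows the pin tip toward the top of the hole (crop 222,208), so the guard needs about 2 mm in -y. The side view shows it level above the blocks.

```bash
python3 -m creep '[[0,-2,-6,0,0,0,0],[0,0,-6,0,0,0,0],[0,0,0,0,0,0,0]]' | grep -E 'posi|ft'
python3 - <<'E'
from h import *
s=bot.get_state(); p,d=bot.capture('wrist'); c=cam('wrist',s); cv2.imwrite('pics/w12.png',p)
X=cloud(c,d); h=cv2.cvtColor(p,cv2.COLOR_BGR2HSV).astype(int)
y=((h[...,0]>20)&(h[...,0]<35)&(h[...,1]>140)).astype(np.uint8); zt=np.median(X[...,2][y>0])
cs,hi=cv2.findContours(y,cv2.RETR_CCOMP,cv2.CHAIN_APPROX_NONE)
for q,hh in zip(cs,hi[0]):
    if hh[3]>=0 and 150<cv2.contourArea(q)<6000:
        e=cv2.fitEllipse(q); M=cv2.drawContours(np.zeros((480,640),np.uint8),[q],-1,1,-1)
        t=(M>0)&(h[...,1]<60)&(h[...,2]>90); v,u=np.nonzero(t); print('zt',zt,'hole',onz(c,*e[0],zt),'pin',u.mean(),v.mean(),onz(c,(u.min()+u.max())/2,(v.min()+v.max())/2,.226),np.ptp(u),np.ptp(v))
E
```

```text
position: [0.6255, 0.1752, 0.2455]
ft_force: [0.3, 0.1, -2.9]
zt 0.23384203136033732 hole [0.62769525 0.11982633 0.23384203] pin 309.6673866090713 169.14902807775377 [0.62851819 0.11998893 0.226     ] 27 29
```

```bash
python3 -m creep '[[0.7,0,-5,0,0,0,0],[0,0,-5,0,0,0,0],[0,0,0,0,0,0,0]]' | grep -E 'posi|ft'; python3 -m creep '[[0,0,-6,0,0,0,0],[0,0,-4,0,0,0,0],[0,0,0,0,0,0,0]]' | grep -E 'posi|ft'
```

```text
position: [0.6263, 0.1754, 0.2356]
ft_force: [-0.1, -0.1, -3.2]
position: [0.6263, 0.1753, 0.2257]
ft_force: [0.0, 0.5, -1.9]
```

```bash
python3 -m creep '[[0,0,-2,0,0,0,0],[0,0,-1,0,0,0,0],[0,0,0,0,0,0,0]]' | grep -E 'posi|ft'; python3 -m creep '[[0,0,0,0,0,0,40],[0,0,0,0,0,0,40],[0,0,0,0,0,0,40],[0,0,0,0,0,0,40]]' | grep -E 'posi|ft|width'; python3 -m creep '[[0,0,25,0,0,0,40],[0,0,45,0,0,0,40],[0,0,55,0,0,0,40],[0,0,55,0,0,0,40],[0,-40,20,0,0,0,40],[-20,-60,0,0,0,0,40],[-20,-60,0,0,0,0,40],[-20,-60,0,0,0,0,40]]'| grep -E 't:|posi'; python3 -m creep '[[-20,-60,0,0,0,0,40],[0,-40,0,0,0,0,40],[0,0,0,0,0,0,40]]'| grep -E 't:|posi'
python3 - <<'E'
from h import *
np.set_printoptions(precision=4,suppress=True)
out=[]
for n in('scene','side'):
    p,d=bot.capture(n); X=cloud(cam(n),d); h=cv2.cvtColor(p,cv2.COLOR_BGR2HSV).astype(int)
    m=(h[...,0]>20)&(h[...,0]<35)&(h[...,1]>140)&(X[...,2]>.17)&(X[...,2]<.26)&(abs(X[...,0]-.625)<.06)&(abs(X[...,1]-.17)<.1)
    q=X[m]
    A=np.c_[q[:,:2]-[.6256,.1745],np.ones(len(q))]; k=np.linalg.lstsq(A,q[:,2],rcond=None)[0]
    print(n,m.sum(),'plane',k,[np.round(x,1) for x in cv2.minAreaRect((q[:,:2]*1000).astype(np.float32))])
    m=((h[...,0]<6)|(h[...,0]>174))&(h[...,1]>150)&(X[...,2]>.22)&(X[...,2]<.26)&(abs(X[...,0]-.54)<.1)&(abs(X[...,1]-.15)<.1)
    if m.any(): (a,b),r=cv2.minEnclosingCircle((X[m][:,:2]*1000).astype(np.float32)); print('knob',a,b,np.degrees(np.arctan2(b-169,a-514.5)))
    out.append(cv2.resize(p,(400,300)) if n=='scene' else cv2.resize(p[160:400,160:480],(400,300)))
cv2.imwrite('pics/c13.png',np.hstack(out))
E
```

```text
position: [0.6265, 0.1754, 0.2232]
ft_force: [-0.2, -0.3, -3.1]
position: [0.6266, 0.1755, 0.2233]
ft_force: [0.3, -0.3, 0.4]
grip_width: 0.0343
t: 34.85
position: [0.575, -0.021, 0.4221]
eef_rot: [0.004, 0.728, -0.686, -0.001]
t: 35.22
position: [0.5719, -0.093, 0.3998]
eef_rot: [0.019, 0.71, -0.704, 0.007]
scene 0 plane [0. 0. 0.] [array([0., 0.]), array([0., 0.]), np.float64(0.0)]
side 1861 plane [ 0.0128 -0.0102  0.2112] [array([626.3, 175.5]), array([ 51.8, 152.3]), np.float64(3.2)]
knob 569.9042358398438 146.19830322265625 -22.369689763504272
```

View pics/c13.png

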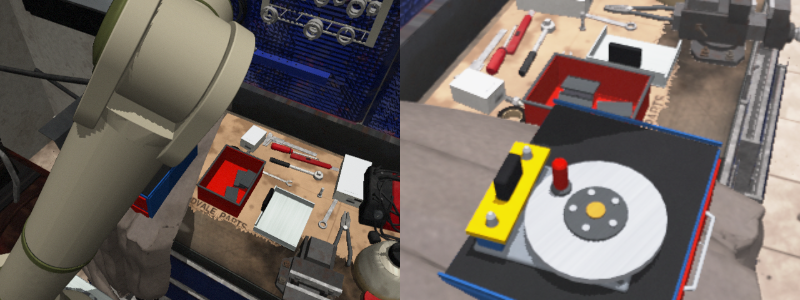

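The guard lies flush on both pins (side crop 508,190), with its top at 211 mm. The knob is unmoved at -22°, the tray is empty and flat, and the pads are in the bin.

```bash
python3 -c "
from station import bot
print(bot.sign_off())"
```

```text
the job is handed in; nothing more can be done
None
```

The job is handed in and no verdict came back. By my own checks, the pads are tipped into the bin (three present, though the pictures did not let me count each one there), the tray is flat and empty, the disc is let go about 2° from the tight spot I felt, and the guard is flush on both pins.

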